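# Pop a wrench socket from the dispenser and trap it on the runway

## Task

Press the red key of the blue socket dispenser all the way down with one finger, so that the chrome socket pops out of its pocket, and with the other finger standing in the runway stop the socket before it rolls off the runway's lower end. Finish while holding: the key still held down by the one finger and the socket at rest on the runway against the other. Do not drag the socket out by hand, do not pick anything up, and leave the spare socket, ratchet and dial gauge alone.

Things in the scene. Friction and masses are not known exactly. Their poses are not given: they have to be found in the camera images.
- dispenser: Blue steel socket dispenser fixed to the bench; place and yaw vary. Origin on the bench under the pocket; x points along the runway, downhill, y across, z up. Along x in mm: key -47 to -15, pocket with socket -13 to 13, runway 13 to 110, black catch tray (30 high, for missed sockets) 124 to 204. Base plate 84 wide; blue key housing x -60 to -14, 52 wide, top z 58.
- key_top (a point): Centre of the red key's flat top, 32 (along the dispenser's x) by 44 (y) mm; at x -31, z 70 mm in the dispenser's frame when up, z 60 fully down.
- key (a joint): Travel of the red spring key, straight down: 0 up, 0.010 m fully down (hard stop). Takes about 3.5 N to start, about 6.5 N fully down; springs up when let go. It lifts a yellow ejector plate under the socket, 1 mm per mm; near 5 mm the socket clears the pocket's lip and at once rolls down the runway, off its end in about 0.5 s, unless a finger is already in its way.
- runway_top (a point): Upper start (the pocket's lip) of the runway floor, on its centre line: x 13, z 58 mm in the dispenser's frame. The runway is a straight pale aluminium channel 44 mm wide, falling 0.16 mm per mm, open at the top and lower end; its blue side rails are 5 mm thick and stand 8 mm above the floor.
- catch (a point): Point on the runway floor, on its centre line, at x 40, z 53.7 mm in the dispenser's frame, 71 mm from the key's centre: a good place for the inner face of the trapping finger, with about 60 mm between the open fingers and the other one on the key. With the fingertips level and the key fully down, that tip hangs about 6 mm above the floor, which stops the socket.
- runway_end (a point): Open lower end of the runway floor, on its centre line: x 110, z 42.5 mm in the dispenser's frame.
- socket: Chrome wrench socket, a cylinder 24 mm diameter, 36 mm long, about 90 g, lying across the pocket (its axis along the dispenser's y) so that it can roll. Origin at its centre, in the pocket at about x 5, z 67 mm in the dispenser's frame.
- spare: Bystander: chrome socket standing upright beside the runway, 28 mm diameter, 40 mm tall; origin at the centre of its underside.
- ratchet: Bystander: chrome ratchet with black grip lying beside the dispenser, about 205 mm long, 34 wide, 29 high; origin on the bench near its middle.
- gauge: Bystander: round angle dial gauge lying flat, 80 mm diameter, 40 mm high at its hub; origin at the centre of its underside.
Not all that is in view belongs to the job. Leave any brown look-alike of the socket alone.

How it is judged (in metres and radians):
On the way:
1. the key is being pressed while the socket still lies in its pocket (value of joint key above 0.002 m and x of socket in the frame of dispenser below 0.012 m).
At the end, for the whole second after the job is handed in: The key is held at least 7 of its 10 mm down, and the socket lies at rest (under 20 mm/s) on the runway, its centre 16 to 105 mm along the dispenser's x, within 22 mm of the centre line and at 55 to 85 mm height, with a finger touching it (value of joint key above 0.007 m and x of socket in the frame of dispenser between 0.016 and 0.105 m and z of socket in the frame of dispenser between 0.055 and 0.085 m and y of socket in the frame of dispenser between -0.022 and 0.022 m and contact force between the fingers and socket above 0.02 N and linear speed of socket below 0.02 m/s); the arm keeps its last pose, push and grip.
It fails at once if the socket rolled off the lower end of the runway (x of socket in the frame of dispenser above 0.112 m or z of socket in the frame of dispenser below 0.045 m).
It fails at once if the socket was lifted (z of socket in the frame of dispenser above 0.095 m).
It fails at once if the socket was taken out of its pocket without the key, or the key was let up after the pop (x of socket in the frame of dispenser above 0.016 m and value of joint key below 0.003 m).
It fails at once if a bystander was disturbed (moved more than 15 mm) (distance of any of spare, ratchet, gauge from where it was at the start of the episode above 0.015 m).
It also fails if it takes over 32 s, if anything falls off the work surface, if the arm or the gripper's body presses on something with over 40 N, if the wrist force passes 120 N, or if a joint passes its speed limit or range.

## Robot

A 7-joint arm with a two-finger parallel gripper is mounted at the origin on the work surface. World frame = base frame: x ahead of the robot, y to its left, z up, the work surface at z = 0. Lengths are in mm, angles in rad, forces in N, time in s.
With the tool pointing down it reaches from about 425 to 950 mm from the base axis. Payload 16.7 kg.
Tool frame: the origin (TCP) lies on the centre line of the jaws, within the pads' length; the fingertips stand 17 mm ahead of it and the grasp point (between the pads) lies 2 mm behind it (bot.finger_overhang is the distance from the TCP to the fingertips, in mm); z points along the fingers, y is the direction in which the jaws open and shut (so a half turn about z gives the same grasp; the last joint's range is limited). The gripper opens to 94 mm and grips with 3 to 60 N. Pads are 16 mm wide; open, the fingers measure 119 mm over their backs; the gripper's body (75 mm by 177 mm) begins 78 mm behind the grasp point.
Start: joints at [-1.389, 0.426, 0.074, 1.606, -0.034, 1.111, -0.067], TCP at [219.243, 638.363, 222.467] pointing down, gripper open.
Joint ranges: [-2.85, 2.85], [-0.5, 2.14], [-1.23, 1.37], [0.21, 2.46], [-1.02, 4.16], [0.16, 2.05], [-2.73, 2.73]. Speed limits (rad/s): [1.89, 1.89, 2.39, 2.39, 3.01, 3.01, 3.01].

## Interface

Orientations are given as a rotation vector (axis times angle).
In Python, from workcell import telemetry, imaging, bot gives the robot as it stands.
- The arm moves only by the tool drive_tool, never from a script. Its argument "series" is text: rows parted by semicolons, each of 7 numbers parted by spaces: the shift along the tool's x, y, z in mm, then the turn, a rotation vector about the tool's x, y, z in rad, then the finger opening in mm, from 0 to 94. In form: x y z ax ay az gripper; .... A call has 1 to 12 rows; each row shifts and turns the commanded pose from where the row before left it, along the tool's axes as they then stand; what a row does not reach is not made up. A row lasts 1/8 s, in which the tool goes at most 62.5 mm and 10.7 degrees, less where a joint would pass 70% of its speed; a pose out of reach is approached as far as the arm can. A call is refused whole if a number of a shift passes 62.5 or a number of a turn 0.188, either way. A call with a gripper value outside its range is refused whole. The fingers move at their own pace and stop on an object; the grip force is fixed at half the most. Time passes only in rows, so rows that do not move let the fingers close. It gives the time, the measured TCP pose, the force and the opening at its end, in the units of the state.
- telemetry.get_obs(): the state, without advancing time (a new reading comes with each control period).
- imaging.read_camera(name): name is "side" or "top" or "wrist"; returns the picture (480x640x3 uint8, red, green, blue); there is no depth.
- imaging.get_calibration(name): a dict with "K" (3x3 intrinsics, pixels), "rvec" (rotation vector, rad) and "tvec" (3), from world to camera coordinates, as OpenCV has them. Camera axes: x right, y down, z forward; pixel columns grow to the right and rows downward; lengths in mm; the calibration is good to about 2 mm. A picture is of the moment at which its call begins: read the wrist's pose just before it. get_calibration takes no time and is no camera call; for the wrist camera it gives the pose at the moment of the call.
- bot.sign_off(): hands the job in, once; it reports no verdict.
The state is a dict: "time_s": time; "joints": joint angles; "joint_vel": joint speeds; "joint_efforts": joint torques, N m; "eef_pos": TCP position; "ee_rot": TCP orientation; "contact_force": force on the tool from outside, world axes, zero at the start; "wrist_torque": the same for the moment, N m; "opening": finger opening in mm.
Only numpy, scipy, OpenCV 4.12 (cv2) and the standard library are available. Lean on these libraries where they do the work, as an engineer would, in place of code of your own. Each camera call takes 0.05 s, during which the arm holds its last target. There are 200 camera calls.

## Working session

There is one attempt and no reset: what is moved stays moved. The work goes in short steps, Python scripts to look and compute and a tool call to move; the robot and the scene stay as the last step left them, time stands still between calls to the robot, and variables do not carry over. Pictures are saved under pics/ and viewed, about 8 in all and at most 12, crops included, and the job is handed in when it is done.

Besides the shell and the picture viewer there is one more tool, called after "Request:" as name(argument=value, ...) on one line, values as JSON. drive_tool: Moves the arm, as the interface text tells. Its arguments: {"type":"object","properties":{"series":{"type":"string"}},"required":["series"]}

```bash
mkdir -p pics; cat > h.py <<'E'
import numpy as np, cv2
from workcell import telemetry, imaging, bot
def snap(n,f):
    c=imaging.get_calibration(n); im=imaging.read_camera(n); cv2.imwrite(f'pics/{f}.png',im[:,:,::-1])
    np.savez(f'pics/{f}.npz',**{k:np.asarray(c[k],float) for k in('K','rvec','tvec')}); return im
def P(f):
    c=np.load(f'pics/{f}.npz'); R=cv2.Rodrigues(c['rvec'])[0]; return c['K'],R,c['tvec'].reshape(3)
def ray(f,u,v):
    K,R,t=P(f); return -R.T@t, R.T@np.linalg.solve(K,[u,v,1.])
def onz(f,u,v,z):
    o,d=ray(f,u,v); return o+d*(z-o[2])/d[2]
def tri(obs):
    A=np.zeros((3,3));b=np.zeros(3)
    for f,u,v in obs:
        o,d=ray(f,u,v); d=d/np.linalg.norm(d); M=np.eye(3)-np.outer(d,d); A+=M;b+=M@o
    return np.linalg.solve(A,b)
def proj(f,X):
    K,R,t=P(f); p=K@(R@np.asarray(X,float)+t); return p[:2]/p[2]
E
python3 - <<'E'
from h import *
for n in('top','side','wrist'): snap(n,n+'0')
o=telemetry.get_obs(); print(o)
for n in('top0','side0','wrist0'): print(n,ray(n,320,240))
a=[cv2.imread(f'pics/{n}0.png') for n in('top','side')]
cv2.imwrite('pics/both.png',np.vstack([cv2.resize(x,(400,300)) for x in a]))
E
```

```text
{'time_s': 0.15, 'joints': array([-1.38952177,  0.42658181,  0.07386124,  1.60643516, -0.03413013,
        1.11083499, -0.06708993]), 'joint_vel': array([ 0.00093845, -0.00245443,  0.00085527, -0.00234234,  0.00132348,
       -0.00066433,  0.00081688]), 'joint_efforts': array([ 5.07489924e-03, -9.36290503e+01,  3.66973177e+00, -4.54420817e+01,
       -4.85768553e-02,  1.81177002e-02,  7.30249099e-05]), 'eef_pos': array([219.13323667, 638.09584574, 221.95194261]), 'ee_rot': array([-5.17253753e-01, -3.09858903e+00,  1.55891538e-03]), 'contact_force': array([ 0.73575315, -0.44462044, -0.72741317]), 'wrist_torque': array([-0.03738833, -0.02217446,  0.02120379]), 'opening': 93.9118950578927}
top0 (array([390.81435439,  76.70684675, 910.44008029]), array([ 0.21643383, -0.02513334, -0.97605487]))
side0 (array([428.74781021, 619.28526547, 416.77373916]), array([ 0.22869103, -0.83845165, -0.49469827]))
wrist0 (array([155.1308101 , 660.52858507, 384.36561431]), array([ 0.23285038, -0.06954453, -0.97013409]))
```

View pics/top0.png

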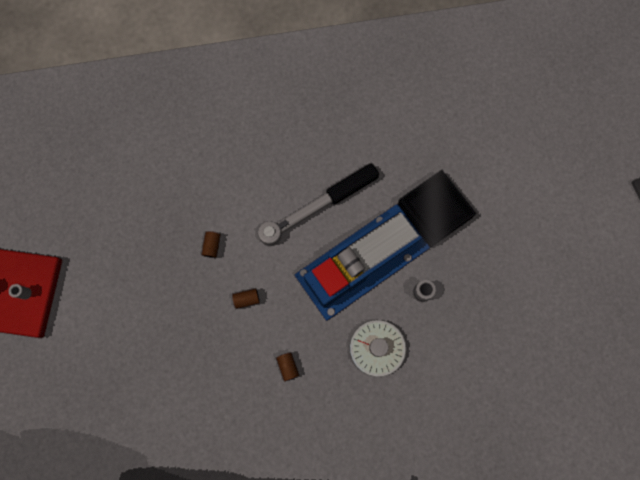

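View pics/side0.png

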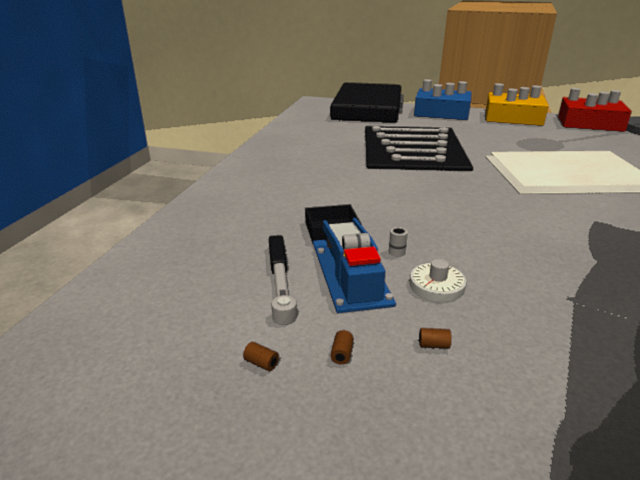

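The top view shows the dispenser with its red key at about (331,277) and the chrome socket in its pocket at (350,263). The runway goes up and right to the black tray at (437,208). In the side view the key is at (362,257) and the socket at (355,241).

Things that could be mistaken for the target:
- **Spare socket:** (425,289), standing upright.
- **Brown look-alikes:** (210,244), (245,298) and (288,366).
- **Red block with a socket:** (20,290).

I choose the red key at (331,277) with the lying chrome socket beside it, and check that in a close crop.

```bash
python3 - <<'E'
from h import *
a=cv2.imread('pics/top0.png')[165:325,290:490]; b=cv2.imread('pics/side0.png')[200:312,300:440]
a=cv2.resize(a,None,fx=4,fy=4,interpolation=cv2.INTER_CUBIC)[:600]; cv2.imwrite('pics/ct.png',a)
b=cv2.resize(b,None,fx=5,fy=5,interpolation=cv2.INTER_CUBIC); cv2.imwrite('pics/cs.png',b)
for n in('top0','side0'):
    im=cv2.imread(f'pics/{n}.png').astype(int); B,G,R=im[...,0],im[...,1],im[...,2]
    m=((R>150)&(G<60)&(B<60)).astype(np.uint8); m[:,:200]=0; 
    if n=='side0': m[:200]=0; m[300:]=0
    k,l,s,c=cv2.connectedComponentsWithStats(m); i=1+np.argmax(s[1:,4]); print(n,s[i],c[i])
    q=cv2.boxPoints(cv2.minAreaRect(np.argwhere(l==i)[:,::-1].astype(np.float32))); print(q.round(1).tolist())
    if n=='top0':
        q=[onz(n,u,v,70) for u,v in q]; print(np.round(q,1), [np.linalg.norm(q[j]-q[j-1]).round(1) for j in range(4)],onz(n,*c[i],70))
E
```

```text
Traceback (most recent call last):
ValueError: attempt to get argmax of an empty sequence
```

View pics/ct.png

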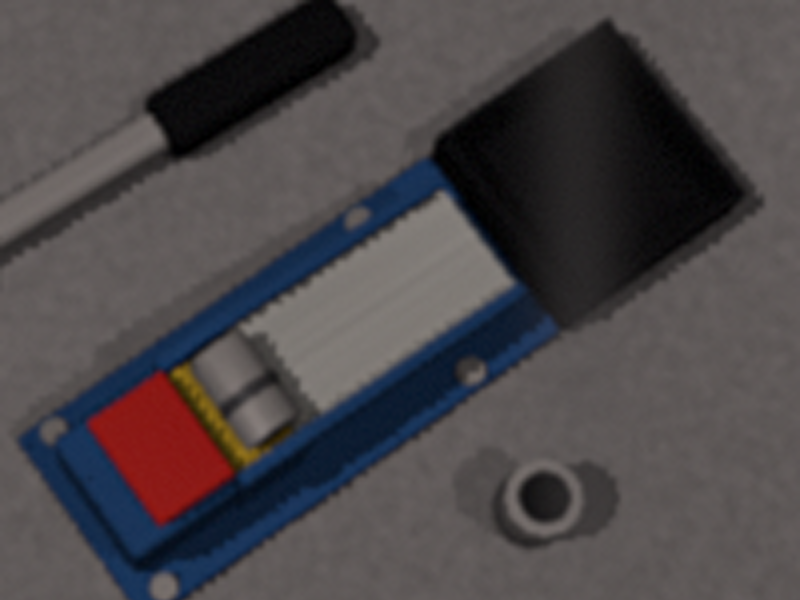

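View pics/cs.png

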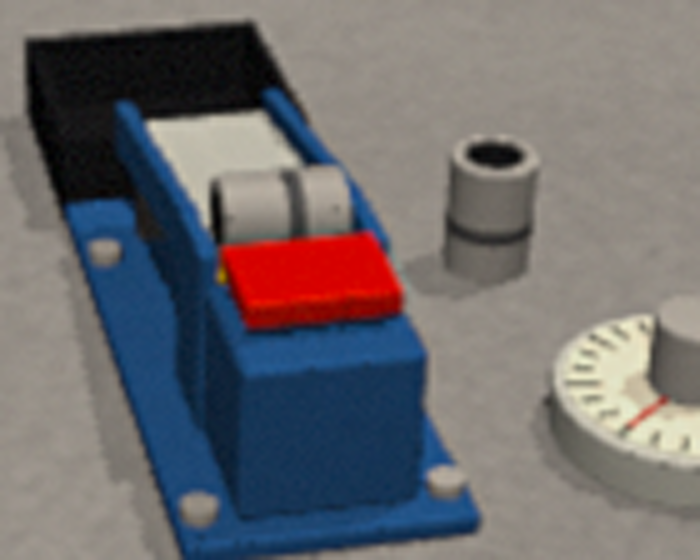

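The crops confirm the choice: the red key sits next to the chrome socket in the yellow pocket. Next I fit the dispenser pose (free z as a check) from corners in both views.

```bash
cat > fit.py <<'E'
from h import *
from scipy.optimize import least_squares
T=lambda u,v:(290+u/4-.375,165+v/4-.375); S=lambda u,v:(300+u/5-.4,200+v/5-.4)
kt=[(163,371),(237,468),(163,525),(88,423)]; ks=[(222,245),(373,235),(402,292),(248,308)]
X=[tri([('top0',*T(*a)),('side0',*S(*b))]) for a,b in zip(kt,ks)]
print('key corners',np.round(X,1),'mean',np.mean(X,0).round(1)); print([np.linalg.norm(X[i]-X[i-1]).round(1) for i in range(4)])
# top socket ends etc: model fit; left side (ratchet side) sign s
def fit(s):
    M=[(-15,s*22,70),(-15,-s*22,70),(-47,-s*22,70),(-47,s*22,70)]
    obs=[('top0',T(*p),m) for p,m in zip(kt,M)]+[('side0',S(*p),m) for p,m in zip(ks,M)]
    obs+=[('top0',T(440,190),(110,s*22,42.5)),('top0',T(518,285),(110,-s*22,42.5)),('top0',T(750,197),(204,-s*42,30)),('top0',T(608,20),(204,s*42,30))]
    def f(p):
        c,n=np.cos(p[3]),np.sin(p[3]); R=np.array([[c,-n,0],[n,c,0],[0,0,1]])
        return np.concatenate([proj(o,R@np.array(m,float)+p[:3])-q for o,q,m in obs])
    best=min((least_squares(f,[*np.mean(X,0)[:2],0,y],loss='soft_l1') for y in np.arange(0,6.2,.7)),key=lambda r:r.cost)
    print(s,best.cost,best.x.round(3)); print(best.fun.reshape(-1,2).round(1).tolist()); return best
r=min((fit(1),fit(-1)),key=lambda r:r.cost)
np.save('disp.npy',r.x); p=r.x;c,n=np.cos(p[3]),np.sin(p[3])
D=lambda v:np.array([[c,-n,0],[n,c,0],[0,0,1]])@np.array(v,float)+p[:3]
for k,v in dict(key=(-31,0,70),catch=(40,0,53.7),socket=(5,0,67)).items(): print(k,D(v).round(1),[proj(o,D(v)).round(1).tolist() for o in('top0','side0')])
from scipy.spatial.transform import Rotation as Ro
print(Ro.from_rotvec(telemetry.get_obs()['ee_rot']).as_matrix().round(3))
E
python3 fit.py
```

```text
key corners [[550.9  44.8  69.4]
 [512.9  25.1  67.6]
 [498.8  53.5  67.9]
 [537.2  73.3  68.5]] mean [524.9  49.2  68.4]
[np.float64(31.7), np.float64(42.9), np.float64(31.7), np.float64(43.2)]
1 2.524766687597843 [538.276  21.259  -1.653   5.16 ]
[[0.2, -0.6], [0.1, 0.9], [-0.5, -0.1], [0.0, -0.6], [-0.3, 0.5], [0.4, -0.4], [1.1, 0.2], [-0.1, 0.0], [1.0, 0.0], [-0.4, 0.4], [-0.6, -0.4], [0.3, -0.4]]
-1 487.52928822361196 [556.333  23.771  -4.412   4.67 ]
[[5.4, 10.8], [-16.9, -44.1], [-21.1, -55.7], [1.3, 0.6], [12.2, 2.2], [-48.5, -0.8], [-61.2, -0.8], [1.1, 1.4], [22.2, 49.1], [-2.0, -4.2], [-0.5, -0.7], [45.1, 99.1]]
key [524.9  49.2  68.3] [[330.2, 276.1], [362.2, 253.5]]
catch [555.6 -14.8  52. ] [[371.1, 249.6], [349.7, 238.6]]
socket [540.4  16.8  65.3] [[351.4, 261.8], [355.7, 242.4]]
[[-0.946  0.325 -0.   ]
 [ 0.325  0.946 -0.001]
 [-0.    -0.001 -1.   ]]
```

The fit is good: residuals are about 0.5 px, and the key measures 43 x 31.7 mm at z≈68–69, against 44 x 32 at 70 in the text. Dispenser origin is (538, 21) and yaw is -64.4°. I aim the TCP at dispenser x=8 with a 66 mm opening, so the key finger covers x -25 to -37 and the trap face sits at 41. I'll move over it high first.

Request:
drive_tool(series="-21 -20 0 0 0 0 66;-21 -20 0 0 0 0 66;-21 -20 0 0 0 0 66;-21 -20 0 0 0 0 66;-21 -20 0 0 0 0 66;-21 -20 0 0 0 0 66;-21 -20 0 0 0 0 66;-21 -20 0 0 0 0 66;-21 -20 0 0 0 0 66;-21 -20 0 0 0 0 66;-21 -20 0 0 0 0 66;-21 -20 0 0 0 0 66")

```text
time_s: 1.65
eef_pos: [379.9, 328.5, 222.4]
ee_rot: [-0.517, -3.099, 0.0]
contact_force: [-0.1, 0.1, 0.1]
opening: 65.8
```

Request:
drive_tool(series="-21 -20 0 0 0 0 66;-21 -20 0 0 0 0 66;-21 -20 0 0 0 0 66;-21 -20 0 0 0 0 66;-21 -20 0 0 0 0 66;-21 -20 0 0 0 0 66;-21 -20 0 0 0 0 66;-21 -20 0 0 0 0 66;-21 -20 0 0 0 0 66;-21 -20 0 0 0 0 66;-21 -20 0 0 0 0 66;-21 -20 0 0 0 0 66")

```text
time_s: 3.15
eef_pos: [540.2, 19.8, 222.4]
ee_rot: [-0.517, -3.099, 0.0]
contact_force: [0.4, 0.6, -0.2]
opening: 66.0
```

Request:
drive_tool(series="0 0 0 0 0 0.18 66;0 0 0 0 0 0.18 66;0 0 0 0 0 0.18 66;0 0 0 0 0 0.18 66;0 0 0 0 0 0.18 66;0 0 0 0 0 0.18 66;0 0 0 0 0 0.18 66;0 0 0 0 0 0.18 66;0 0 0 0 0 0.18 66;0 0 0 0 0 0.18 66;0 0 0 0 0 0.18 66;0 0 0 0 0 0.18 66")

```text
time_s: 4.65
eef_pos: [539.8, 20.7, 222.4]
ee_rot: [-2.98, -0.996, 0.0]
contact_force: [0.7, 0.3, -0.9]
opening: 65.9
```

```bash
cat > go.py <<'E'
from h import *
from scipy.spatial.transform import Rotation as Ro
p=np.load('disp.npy'); c,n=np.cos(p[3]),np.sin(p[3])
def D(v): return np.array([[c,-n,0],[n,c,0],[0,0,1]])@np.array(v,float)+p[:3]
def todo(tx=8,tipz=110):
    o=telemetry.get_obs(); R=Ro.from_rotvec(o['ee_rot']).as_matrix(); g=D((tx,0,0)); g[2]=tipz+17
    y=R[:,1]; a=(p[3]-np.arctan2(y[1],y[0])+np.pi)%(2*np.pi)-np.pi
    print('t',o['time_s'],'tool shift',(R.T@(g-o['eef_pos'])).round(1),'turn tool z',round(-a,3),'tilt',R[:,2].round(4),'j',o['joints'].round(2),'F',o['contact_force'].round(1),'open',o['opening'].round(1))
E
python3 - <<'E'
from go import *
todo(); snap('wrist','w1')
for k,v in dict(key=(-31,0,70),c1=(-15,22,70),c2=(-47,-22,70),end=(110,0,42.5),catch=(41,0,53.7)).items(): print(k,proj('w1',D(v)).round(0))
E
```

```text
Traceback (most recent call last):
  File "go.py", line 8, in todo
    print('t',o['time_s'],'tool shift',(R.T@(g-o['eef_pos'])).round(1),'turn tool z',round(-a,3),'tilt',R[:,2].round(4),'j',o['joints'].round(2),'F',o['contact_force'].round(1),'open',o['opening'].round(1))
                                                                                                                                                                                        ^^^^^^^^^^^^^^^^^^
AttributeError: 'float' object has no attribute 'round'
```

```bash
sed -i "s/o\['opening'\].round(1)/round(o['opening'],1)/" go.py
python3 - <<'E'
from go import *
todo(); snap('wrist','w1')
for k,v in dict(key=(-31,0,70),c1=(-15,22,70),c2=(-47,-22,70),end=(110,0,42.5),catch=(41,0,53.7)).items(): print(k,proj('w1',D(v)).round(0))
E
```

```text
t 4.65 tool shift [-2.5  6.5 95.4] turn tool z 0.197 tilt [-3.e-04  0.e+00 -1.e+00] j [-0.87  0.27  0.86  1.94 -0.24  1.03 -0.83] F [ 0.7  0.3 -0.9] open 65.9
key [276. 219.]
c1 [301. 196.]
c2 [251. 242.]
end [439. 244.]
catch [363. 232.]
```

View pics/w1.png

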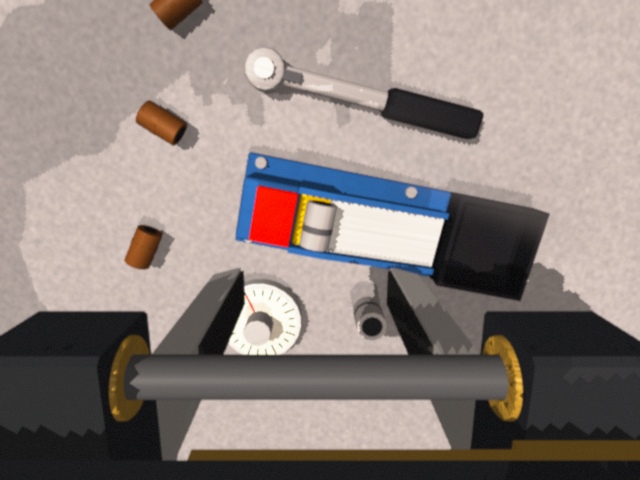

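The wrist view shows the key centred at about (274,217), predicted (276,219), and the runway end at (440,240), predicted (439,244). That agrees to 1–3 mm. I now finish the turn and come down to tips at about 90 mm.

Request:
drive_tool(series="0 0 0 0 0 0.1 66;0 0 0 0 0 0.097 66;-1 7 15 0 0 0 66;0 0 15 0 0 0 66;0 0 20 0 0 0 66;0 0 20 0 0 0 66;0 0 20 0 0 0 66;0 0 15 0 0 0 66;0 0 8 0 0 0 66;0 0 2 0 0 0 66;0 0 0 0 0 0 66;0 0 0 0 0 0 66")

```text
time_s: 6.2
eef_pos: [542.5, 14.0, 108.0]
ee_rot: [-3.061, -0.707, -0.001]
contact_force: [-0.5, -0.4, 0.4]
opening: 66.0
```

```bash
python3 - <<'E'
from go import *
todo(8,80); snap('side','s2'); snap('wrist','w2'); o=telemetry.get_obs()
a=cv2.imread('pics/s2.png')[180:320,290:450]; b=cv2.imread('pics/w2.png')
a=cv2.resize(a,(480,420),interpolation=cv2.INTER_CUBIC); b=cv2.resize(b,(320,240))
b=cv2.copyMakeBorder(b,0,180,0,0,cv2.BORDER_CONSTANT); cv2.imwrite('pics/m2.png',np.hstack([a,b]))
E
```

```text
t 6.2 tool shift [-0.7 -0.3 11. ] turn tool z 0.006 tilt [ 8.e-04  3.e-04 -1.e+00] j [-0.76  0.45  0.78  2.04 -0.44  0.82 -0.84] F [-0.5 -0.4  0.4] open 66.0
```

View pics/m2.png

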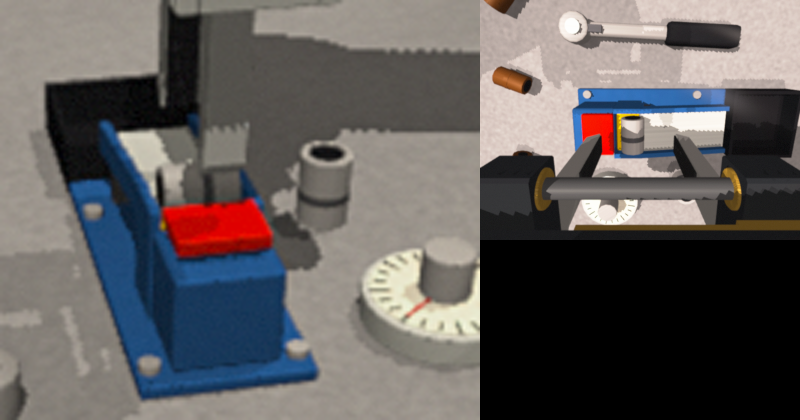

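```bash
python3 - <<'E'
from go import *
from scipy.spatial.transform import Rotation as Ro
o=telemetry.get_obs(); R=Ro.from_rotvec(o['ee_rot']).as_matrix()
for nm,y in(('key in',-33),('key out',-45.5),('trap in',33),('trap out',45.5)):
  for x in(-8,8):
    X=o['eef_pos']+R@np.array([x,y,17.]); q=proj('s2',X); print(nm,x,X.round(1),((q-[290,180])*3).round(0),'wrist/2',(proj('w2',X)/2+[480,0]).round(0))
print(snap('top','t2').shape)
for v in [(-31,0,70),(-15,22,70),(-15,-22,70)]: print(((proj('s2',D(v))-[290,180])*3).round(0),(proj('w2',D(v))/2+[480,0]).round(0))
a=cv2.imread('pics/w2.png')[180:340,130:450]; cv2.imwrite('pics/w2c.png',cv2.resize(a,None,fx=2.5,fy=2.5,interpolation=cv2.INTER_CUBIC))
E
```

```text
key in -8 [520.7  40.2  90.9] [232. 169.] wrist/2 [603. 151.]
key in 8 [535.1  47.3  90.9] [197. 172.] wrist/2 [602. 135.]
key out -8 [515.3  51.5  90.9] [239. 183.] wrist/2 [590. 151.]
key out 8 [529.6  58.5  90.9] [204. 186.] wrist/2 [589. 135.]
trap in -8 [549.7 -19.1  90.9] [196. 104.] wrist/2 [674. 151.]
trap in 8 [564.1 -12.1  90.9] [164. 107.] wrist/2 [674. 135.]
trap out -8 [555.2 -30.3  90.9] [189.  93.] wrist/2 [687. 151.]
trap out 8 [569.5 -23.3  90.9] [158.  95.] wrist/2 [688. 135.]
(480, 640, 3)
[216. 221.] [600. 136.]
[161. 207.] [615. 115.]
[254. 199.] [616. 156.]
```

View pics/w2c.png

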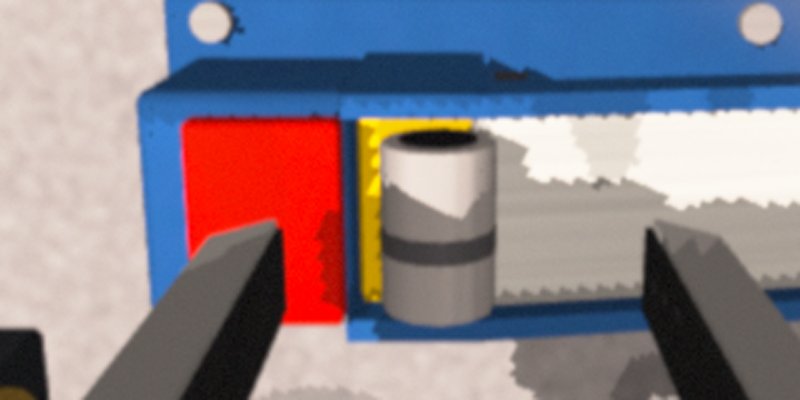

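Projections of the fingertips match the picture: trap face at crop (647,230–310) and key finger over the red key, both inside the runway and key width. The socket is still in its pocket. I lower until the key is touched.

Request:
drive_tool(series="0 0 5 0 0 0 66;0 0 5 0 0 0 66;0 0 5 0 0 0 66;0 0 2 0 0 0 66;0 0 1 0 0 0 66;0 0 0 0 0 0 66")

```text
time_s: 7.1
eef_pos: [542.2, 13.9, 89.5]
ee_rot: [3.061, 0.707, -0.0]
contact_force: [0.2, -0.5, 0.5]
opening: 66.4
```

Request:
drive_tool(series="0 0 1.5 0 0 0 66;0 0 0 0 0 0 66")

```text
time_s: 7.35
eef_pos: [542.1, 13.9, 87.9]
ee_rot: [3.061, 0.707, -0.0]
contact_force: [0.2, -0.3, -0.6]
opening: 65.9
```

Request:
drive_tool(series="0 0 1 0 0 0 66;0 0 0 0 0 0 66")

```text
time_s: 7.6
eef_pos: [542.2, 14.0, 87.1]
ee_rot: [-3.061, -0.706, -0.0]
contact_force: [-0.2, 0.7, 3.6]
opening: 65.9
```

Contact came at TCP z≈87, so the key top is at 70 as the text says. Now I press the full stroke briskly, so the trap finger is low before the socket reaches it.

Request:
drive_tool(series="0 0 3 0 0 0 66;0 0 4 0 0 0 66;0 0 3.5 0 0 0 66;0 0 0 0 0 0 66;0 0 0 0 0 0 66")

```text
time_s: 8.22
eef_pos: [542.4, 14.0, 76.9]
ee_rot: [-3.061, -0.706, -0.001]
contact_force: [-3.4, 0.1, 20.7]
opening: 66.2
```

```bash
python3 - <<'E'
from go import *
todo(8,60); snap('side','s3'); snap('wrist','w3'); snap('top','t3')
a=cv2.imread('pics/s3.png')[180:320,290:450]; b=cv2.imread('pics/w3.png')[160:360,130:450]
a=cv2.resize(a,(400,350),interpolation=cv2.INTER_CUBIC); b=cv2.resize(b,(400,250),interpolation=cv2.INTER_CUBIC)
b=cv2.copyMakeBorder(b,0,100,0,0,cv2.BORDER_CONSTANT); cv2.imwrite('pics/m3.png',np.hstack([a,b]))
E
```

```text
t 8.225 tool shift [-0.5 -0.4 -0.1] turn tool z 0.006 tilt [ 2.e-04  7.e-04 -1.e+00] j [-0.72  0.5   0.74  2.06 -0.49  0.76 -0.8 ] F [-3.4  0.1 20.7] open 66.2
```

View pics/m3.png

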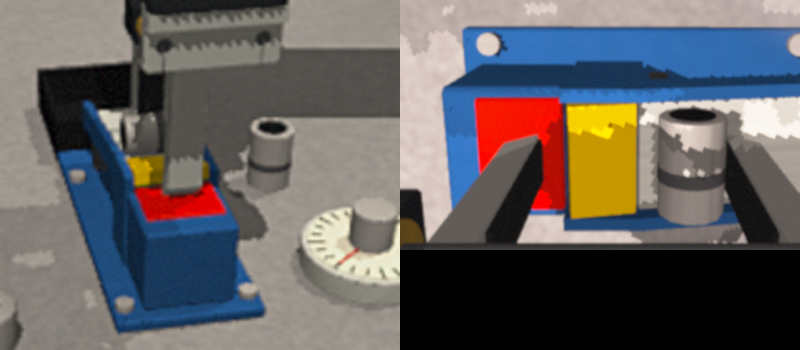

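The key is at its stop: TCP is 10 mm below contact, with 20.7 N. The yellow ejector is up, and the socket lies in the runway against the trap finger, at about (690,165) in the wrist panel. I hold briefly to confirm that nothing moves.

Request:
drive_tool(series="0 0 0 0 0 0 66;0 0 0 0 0 0 66;0 0 0 0 0 0 66;0 0 0 0 0 0 66;0 0 0 0 0 0 66;0 0 0 0 0 0 66")

```text
time_s: 9.12
eef_pos: [542.3, 14.0, 76.9]
ee_rot: [-3.061, -0.706, -0.0]
contact_force: [-4.3, 0.1, 19.1]
opening: 66.4
```

```bash
python3 - <<'E'
from go import *
snap('wrist','w4'); todo(8,60)
a,b=[cv2.imread(f'pics/{n}.png')[160:360,130:450].astype(int) for n in('w3','w4')]
d=abs(a-b).max(2); print('changed px',(d>40).sum(),'in socket area',(d[80:190,195:275]>40).sum())
A=(690-400)*.8+130;  # socket centre px in full wrist picture
q=onz('w3',A,165*.8+160,67+p[2]); c_=D([0,0,0]); v=q-c_; print('socket in disp frame approx',[round(v[0]*c+v[1]*n,1),round(-v[0]*n+v[1]*c,1)])
cv2.imwrite('pics/w4c.png',cv2.resize(b.astype(np.uint8),None,fx=2,fy=2))
E
```

```text
t 9.175 tool shift [-0.5 -0.3 -0.1] turn tool z 0.006 tilt [ 2.e-04  7.e-04 -1.e+00] j [-0.72  0.5   0.74  2.06 -0.49  0.76 -0.8 ] F [-4.3  0.5 20.1] open 66.1
changed px 0 in socket area 0
socket in disp frame approx [np.float64(28.8), np.float64(0.1)]
```

View pics/w4c.png

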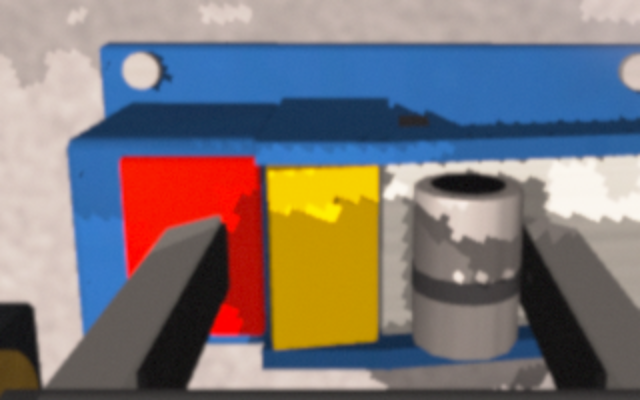

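The socket is at rest touching the trap finger, at about x 29, y 0 in the dispenser's frame, and nothing has moved for 0.9 s. I hand in.

```bash
python3 -c "
from workcell import bot
print(bot.sign_off())"
```

```text
the job is handed in; nothing more can be done
None
```

I pressed the red key fully down with one finger. The chrome socket popped out and stopped against the other finger in the runway, and I handed the job in holding that pose; no verdict is reported.

- **Key:** my tool touched it at 70 mm height and went 10 mm lower, where it stopped with about 20 N of push. That is the full 10 mm travel.
- **Socket:** it rests at about x 29, y 0 mm in the dispenser's frame, touching the trap finger. Two wrist pictures about 0.9 s apart showed no change. I judged the contact by eye in the picture, because the force reading does not separate the socket's touch from the key press.
- **Bystanders:** I saw no contact with the spare socket, ratchet or gauge, and the fingers only came down over the dispenser.
- **Small disagreements:** the camera fit put heights about 1.7 mm low, and the key touch settled that. The runway end was about 3 mm off its predicted place across the runway in one wrist view, which is within tolerance.

The clock read about 9.2 s of the 32 s allowed.

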